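# Stack two spacers on the pin for the next pad

### The arm

A 6-joint arm with a two-finger parallel gripper is mounted at the origin on the work surface. World frame = base frame: x ahead of the robot, y to its left, z up, the work surface at z = 0. Lengths are in m, angles in degrees, forces in N, time in s.
With the tool pointing down it reaches from about 0.3 to 0.75 m from the base axis. Payload 8.5 kg.
Tool frame: the origin (TCP) lies on the centre line of the jaws, within the pads' length; the fingertips stand 14 mm ahead of it and the grasp point (between the pads) lies 5 mm behind it; z points along the fingers, x is the direction in which the jaws open and shut, and the axes are right-handed (so a half turn about z gives the same grasp; the last joint's range is limited). The gripper opens to 85 mm and grips with 20 to 120 N. Pads are 22 mm wide; open, the fingers measure 114 mm over their backs; the gripper's body (76 mm by 85 mm) begins 54 mm behind the grasp point. The pads swing forward as they close: fully open they stand 13 mm farther back than shut.
Start: joints at [53.554, 21.807, 74.336, -0, 83.858, -12.336], TCP at [0.225, 0.502, 0.245] pointing down, gripper open.
Joint ranges: [-178.18, 178.18], [-50.72, 133.34], [12.68, 142.11], [-81.47, 261.47], [9.98, 163.14], [-165.26, 165.26]. Speed limits (degrees/s): [136.94, 136.94, 180, 180, 180, 180].

### API

Orientations are given as a 3x3 rotation matrix whose columns are the frame's x, y, z axes.
In Python, from rig import * gives the robot as it stands.
- The arm moves only by the shell command python3 -m crank 'ROWS' [FORCE]. ROWS is JSON, one flat list of numbers, 7 for each row, row after row: the turn, a rotation vector about the world's x, y, z in rad, then the shift along the world's x, y, z in m, then the opening in per cent of the stroke, from 0 (shut) to 100 (fully open). A call has 1 to 20 rows; each row shifts and turns the commanded pose from where the row before left it; what a row does not reach is not made up. A row lasts 1/10 s, in which the tool goes at most 50 mm and 8.59 degrees, less where a joint would pass 70% of its speed; a pose out of reach is approached as far as the arm can. A call is refused whole if a number of a shift passes 0.05 or a number of a turn 0.15, either way. A call with a gripper value outside its range is refused whole. The fingers move at their own pace and stop on an object; FORCE is the grip in N (left out, the last holds). Time passes only in rows, so rows that do not move let the fingers close. It gives the time, the measured TCP pose, the force and the opening at its end, in the units of the state.
- observe(): the state, without advancing time (a new reading comes with each control period).
- get_image(name): name is "side" or "top" or "wrist"; returns a dict with "frame" (400x640x3 uint8, red, green, blue), "fov_y" (degrees; the focal length in pixels is half the picture's height over the tangent of half this angle, whatever the lens; pixels are square), "cx", "cy" (the principal point, pixels), "world_to_cam" (4x4, takes a point from world to camera coordinates). Camera axes: x right, y up, looking along -z (the intrinsics and any distortion apply to the point x, -y, -z); pixel columns grow to the right and rows downward; lengths in m; the calibration is good to about 2 mm. A picture is of the moment at which its call begins. There is no depth.
- close_job(): hands the job in, once; it reports no verdict.
The state is a dict: "time_s": time; "q": joint angles; "qvel": joint speeds; "joint_efforts": joint torques, N m; "position": TCP position; "tool_rot": TCP orientation; "ft_force": force on the tool from outside, world axes, zero at the start; "wrist_torque": the same for the moment, N m; "grip_width": finger opening in m.
Only numpy, scipy, OpenCV 4.12 (cv2) and the standard library are available. Lean on these libraries where they do the work, as an engineer would, in place of code of your own. Each camera call takes 0.05 s, during which the arm holds its last target. There are 200 camera calls.

### The job

Set out the two bare-metal spacer rings for the next roller pad on the upright pin of the small jig, in order of size: first the wide ring, flat on the jig's plate, then the narrow ring, flat on top of it. Lower each one down the pin rather than dropping it, and let go of it. The solid disc without a hole is not a spacer.

Things in the scene. Friction and masses are not known exactly. Their poses are not given: they have to be found in the camera images.
- wide_mid (a point): The wide spacer: a loose plain aluminium ring, outer diameter 60 mm, bore 30 mm, 26 mm high, about 150 g. Lies flat on the table at the start; its flat faces are alike, either may be up. The point is its centre, on the bore's axis half-way up, 13 mm above the underside; z is the bore's axis.
- narrow_mid (a point): The narrow spacer: a loose plain aluminium ring, outer diameter 44 mm, bore 30 mm, 26 mm high, about 60 g. Lies flat on the table at the start; its flat faces are alike, either may be up. The point is its centre, on the bore's axis half-way up, 13 mm above the underside; z is the bore's axis.
- pin_foot (a point): The jig: a square dark steel plate, 90 by 90 mm and 12 mm thick, fixed to the table, with one upright bright steel pin of 10 mm diameter at its middle. The pin stands 60 mm above the plate and is tapered over its last 7 mm. The point is the foot of the pin on the plate's upper face; z points up along the pin, x and y along the plate's edges.
Mind the look-alikes: they are no part of the job. What is shaped like the part that bears wide_mid but purple is not meant. Of the things shaped like the part that bears pin_foot, the dark steel one is meant.

How it is judged (in metres and radians):
On the way, in this order (a step that is already met when the one before it is completed fails the run):
1. the wide spacer is on the pin, flat on the plate (horizontal distance between wide_mid and pin_foot below 0.014 m and z of wide_mid in the frame of pin_foot between 0.007 and 0.019 m and angle between the z axis of wide_mid and the z axis of pin_foot, either way round below 0.175 rad), for 0.2 s.
2. the narrow spacer is on the pin, flat on the wide one (all of step 1 and horizontal distance between narrow_mid and pin_foot below 0.014 m and z of narrow_mid in the frame of pin_foot between 0.033 and 0.045 m and angle between the z axis of narrow_mid and the z axis of pin_foot, either way round below 0.175 rad), for 0.2 s.
At the end, for the whole second after the job is handed in: Both spacers are threaded on the pin (each axis within 14 mm of the pin's), the wide one flat on the plate and the narrow one flat on the wide one (heights within 6 mm, tilt under 10 degrees), released and at rest (all of step 2 and linear speed of each of wide, narrow below 0.02 m/s); the robot touches nothing.
It fails at once if the wide spacer is dropped down the pin instead of lowered (falls faster than 0.7 m/s there) (horizontal distance between wide_mid and pin_foot below 0.014 m and z of wide_mid in the frame of pin_foot below 0.08 m and linear speed of wide above 0.7 m/s).
It fails at once if the narrow spacer is dropped down the pin instead of lowered (falls faster than 0.7 m/s there) (horizontal distance between narrow_mid and pin_foot below 0.014 m and z of narrow_mid in the frame of pin_foot below 0.08 m and linear speed of narrow above 0.7 m/s).
It also fails if it takes over 50 s, if anything falls off the work surface, if the arm or the gripper's body presses on something with over 40 N, if the wrist force passes 120 N, or if a joint passes its speed limit or range.

## Working session

There is one attempt and no reset: what is moved stays moved. The work goes in short steps, Python scripts to look and compute and a shell command to move; the robot and the scene stay as the last step left them, time stands still between calls to the robot, and variables do not carry over. Pictures are saved under pics/ and viewed, about 8 in all and at most 12, crops included, and the job is handed in when it is done.

```bash
mkdir -p pics; ls
python3 - <<'E'
from rig import *
import cv2
s=observe(); print(s['time_s'],s['position'],s['tool_rot'],s['grip_width'])
for n in ("top","side"):
    d=get_image(n); cv2.imwrite(f"pics/{n}0.png",d["frame"][:,:,::-1])
    print(n,{k:(v.tolist() if hasattr(v,'tolist') else v) for k,v in d.items() if k!="frame"})
E
```

```text
pics
0.0 [0.22449588 0.50179817 0.24471408] [[ 4.08464825e-01  9.12773656e-01 -8.60163176e-04]
 [ 9.12772942e-01 -4.08465619e-01 -1.18100262e-03]
 [-1.42933516e-03 -3.02735644e-04 -9.99998933e-01]] 0.08529413913149755
top {'fov_y': 50.782009458826565, 'cx': 317.08025455156854, 'cy': 201.65974412061558, 'world_to_cam': [[0.027310084468982445, -0.999567974095504, 0.010863905785076823, -0.0015591588817653543], [0.9943348278533849, 0.028280723095374403, 0.10246194815140754, -0.5395330643658153], [-0.10272492104682297, 0.00800411542974833, 0.9946775983865883, -0.8514053917397673], [0.0, 0.0, 0.0, 1.0]]}
side {'fov_y': 46.28414205739695, 'cx': 322.0608994307242, 'cy': 203.84081008640146, 'world_to_cam': [[0.719421458446478, -0.694490919422419, -0.010729770106845378, -0.3866203790631587], [0.4887757525701511, 0.49522512417329734, 0.7182272203746002, -0.3198989508973006], [-0.49348863089865097, -0.5219525258367329, 0.6957259028859207, -0.6849282301975153], [0.0, 0.0, 0.0, 1.0]]}
```

View pics/top0.png

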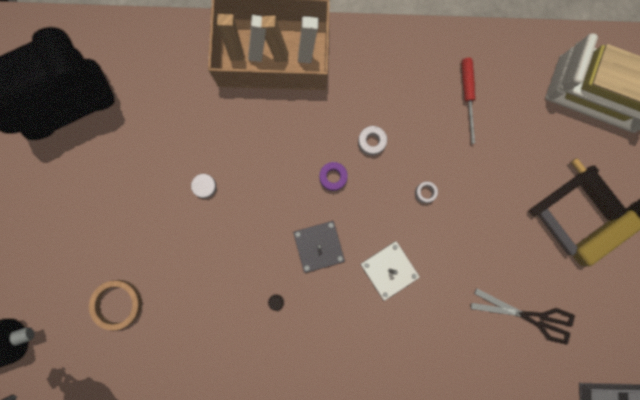

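View pics/side0.png

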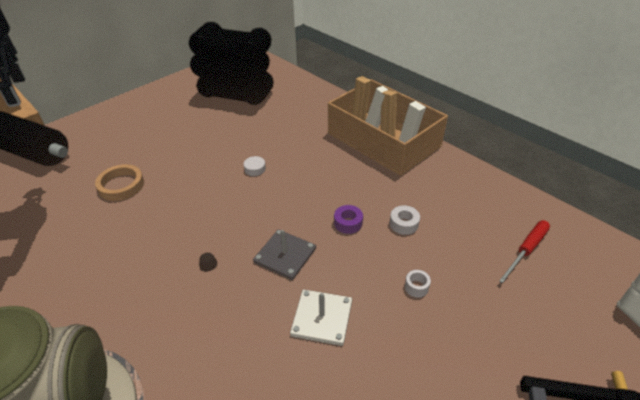

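Top view candidates:
- Wide ring: bare metal (373,140). Its look-alike is the purple ring (333,177).
- Narrow ring: bare metal (427,192).
- Solid disc (203,186), wooden ring (115,305) and black blob (276,302): none of these is a spacer.
- Jig: dark plate (320,247). Its look-alike is the cream plate (390,270).

Next is one close crop to check these choices.

```bash
cat > h.py <<'E'
from rig import *
import cv2, numpy as np
def K(d):
    f=d["frame"].shape[0]/2/np.tan(np.radians(d["fov_y"]/2)); return f
def ray(d,u,v):
    f=K(d); T=np.array(d["world_to_cam"]); c=np.array([(u-d["cx"])/f,-(v-d["cy"])/f,-1.])
    return -T[:3,:3].T@T[:3,3], T[:3,:3].T@c
def onz(d,u,v,z):
    o,r=ray(d,u,v); return o+r*(z-o[2])/r[2]
def proj(d,p):
    T=np.array(d["world_to_cam"]); c=T[:3,:3]@np.array(p)+T[:3,3]; f=K(d)
    return np.array([d["cx"]+f*c[0]/-c[2], d["cy"]-f*c[1]/-c[2]])
E
python3 - <<'E'
import cv2,numpy as np
t=cv2.imread("pics/top0.png"); s=cv2.imread("pics/side0.png")
def crop(im,x0,y0,w,h,k):
    c=cv2.resize(im[y0:y0+h,x0:x0+w],None,fx=k,fy=k,interpolation=cv2.INTER_CUBIC)
    for i in range(0,w,10):
        cv2.line(c,(i*k,0),(i*k,4+6*((x0+i)%50==0)),(0,255,255),1)
        if (x0+i)%20==0: cv2.putText(c,str(x0+i),(i*k-8,20),0,.35,(0,255,255))
    for j in range(0,h,10):
        cv2.line(c,(0,j*k),(5,j*k),(0,255,255),1)
        if (y0+j)%20==0: cv2.putText(c,str(y0+j),(7,j*k+4),0,.35,(0,255,255))
    return c
a=crop(t,350,120,90,90,4); b=crop(t,290,215,60,60,6); 
c=crop(s,380,200,60,100,4)[:, :]; d=crop(s,250,225,70,60,5)
W=np.zeros((600,800,3),np.uint8)
for im,x,y in((a,0,0),(b,400,0),(d,400,300+60-60+0)): pass
W[:360,:360]=a; W[:360,370:730]=b
c=crop(s,385,200,50,100,4); 
c=crop(s,385,200,60,100,2); W[365:565,0:120]=c
d=crop(s,250,225,70,57,4); W[365:593,370:650]=d
cv2.imwrite("pics/crop1.png",W)
E
```

```text
(no output)
```

View pics/crop1.png

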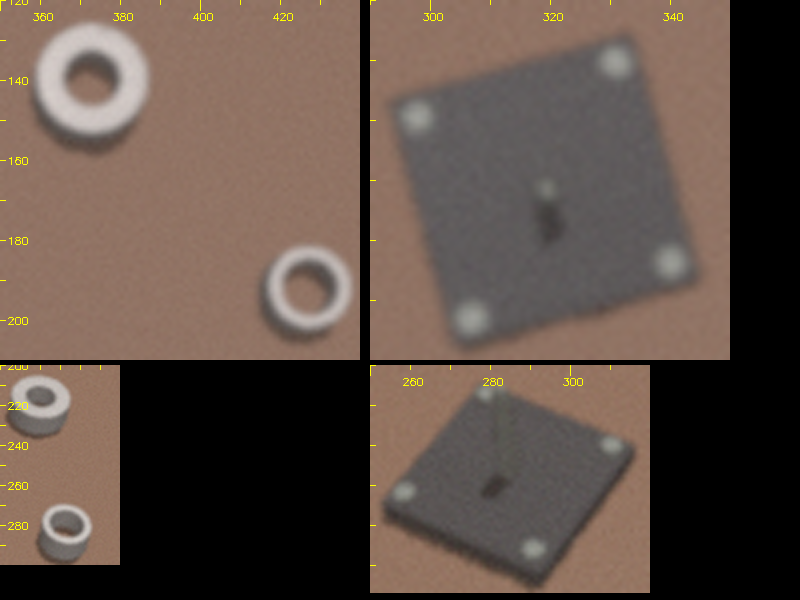

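The crop confirms the choices. The wide ring's top face is centred at top (372.6,139.4) and the narrow ring's at (427,191.8), both with open bores. The dark plate has its bolts around (318.5,246.2).

Run:
```python
from h import *
t=get_image("top"); s=get_image("side")
print("camt",ray(t,320,200)[0])
for n,a,b,z in (("wide",(372.6,139.4),(405,216),.026),("narrow",(427,191.75),(418.3,279.3),.026)):
    print(n,onz(t,*a,z),onz(s,*b,z))
def quad(P):
    P=np.array(P); a,b,c,d=[np.append(p,1) for p in P]; x=np.cross(np.cross(a,c),np.cross(b,d)); return x[:2]/x[2]
P=(np.array([(46,117),(246,62),(301,262),(102,318)])+.5)/6-.5+[290,215]
Q=(np.array([(117,28),(241,80),(163,183),(33,127)])+.5)/4-.5+[250,225]
print("jig",onz(t,*quad(P),.012),onz(s,*quad(Q),.012))
c=np.array([onz(t,*p,.012) for p in P]);print(c, [np.linalg.norm(c[i]-c[i-1]) for i in range(4)])
c=np.array([onz(s,*p,.012) for p in Q]);print([np.linalg.norm(c[i]-c[i-1]) for i in range(4)])
print("pintop",onz(t,318.9,245.9,.072))
```

```text
camt [0.44905855 0.02051465 0.90217242]
wide [ 0.67590854 -0.1008898   0.026     ] [ 0.67069555 -0.10323063  0.026     ]
narrow [ 0.56704094 -0.21688615  0.026     ] [ 0.56397755 -0.21893106  0.026     ]
jig [0.44699126 0.0075916  0.012     ] [0.44507924 0.00843782 0.012     ]
[[ 0.47118036  0.0532266   0.012     ]
 [ 0.49242765 -0.0165143   0.012     ]
 [ 0.42313941 -0.03740717  0.012     ]
 [ 0.40193406  0.03149632  0.012     ]] [np.float64(0.07257585086642268), np.float64(0.07290569960955548), np.float64(0.07236969664837076), np.float64(0.07209270395435836)]
[np.float64(0.07284103142221973), np.float64(0.07171811435031315), np.float64(0.07159100755122962), np.float64(0.07203149837512814)]
pintop [0.44777547 0.00788923 0.072     ]
```

```bash
python3 -m crank '[0,0,0,0.022,-0.03,-0.003,100,0,0,0,0.022,-0.03,-0.003,100,0,0,0,0.022,-0.03,-0.003,100,0,0,0,0.022,-0.03,-0.003,100,0,0,0,0.022,-0.03,-0.003,100,0,0,0,0.022,-0.03,-0.003,100,0,0,0,0.022,-0.03,-0.003,100,0,0,0,0.022,-0.03,-0.003,100,0,0,0,0.022,-0.03,-0.003,100,0,0,0,0.022,-0.03,-0.003,100,0,0,0,0.022,-0.03,-0.003,100,0,0,0,0.022,-0.03,-0.003,100,0,0,0,0.022,-0.03,-0.003,100,0,0,0,0.022,-0.03,-0.003,100,0,0,0,0.022,-0.03,-0.003,100,0,0,0,0.022,-0.03,-0.003,100,0,0,0,0.022,-0.03,-0.003,100,0,0,0,0.022,-0.03,-0.003,100,0,0,0,0.022,-0.03,-0.003,100,0,0,0,0.01,-0.01,-0.003,100]' 40
python3 -m crank '[0,0,0,0,0,0,100,0,0,0,0,0,0,100,0,0,0,0,0,0,100]'
python3 - <<'E'
from h import *
d=get_image("wrist"); print(observe()['position'],observe()['tool_rot'])
f=d["frame"][:,:,::-1].copy(); 
cv2.imwrite("pics/w1.png",f)
for p in ([.6759,-.1009,.026],[.6707,-.1032,.026]): print(proj(d,p))
E
```

```text
time_s: 2.2
position: [0.6538, -0.081, 0.1844]
tool_rot: [[0.411, 0.912, -0.0], [0.912, -0.411, -0.0], [-0.001, -0.0, -1.0]]
ft_force: [0.0, 0.1, -0.6]
grip_width: 0.0856
time_s: 2.5
position: [0.6522, -0.077, 0.1856]
tool_rot: [[0.408, 0.913, -0.0], [0.913, -0.408, 0.0], [0.0, -0.0, -1.0]]
ft_force: [0.2, 0.4, 0.8]
grip_width: 0.0857
[ 0.6522496  -0.07699238  0.18577805] [[ 4.07526645e-01  9.13193298e-01  1.85808177e-04]
 [ 9.13193311e-01 -4.07526657e-01  2.60905636e-05]
 [ 9.95475129e-05  1.59046185e-04 -9.99999982e-01]]
[299.72269854 223.77922474]
[295.46721616 220.17161154]
```

View pics/w1.png

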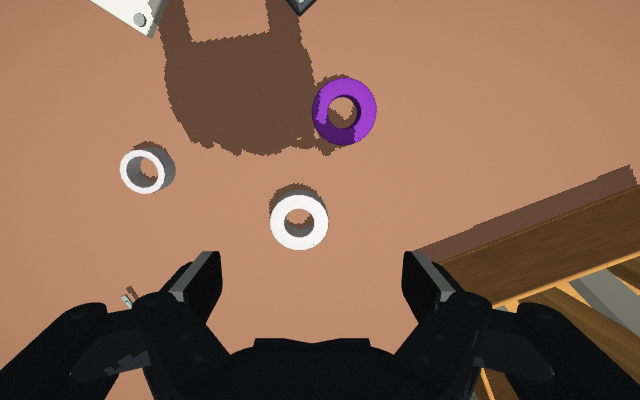

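The wrist view shows the wide ring's top face at (299.5,222) and the narrow ring's at (143.5,171).

Run:
```python
from h import *
d=get_image("wrist"); p=observe()['position']
w=onz(d,299.5,222,.026); n=onz(d,143.5,171,.026); print(w,n,w-p)
```

```text
[ 0.67423889 -0.10034705  0.026     ] [ 0.56662473 -0.21523409  0.026     ] [ 0.02192854 -0.02330078 -0.15983853]
```

```bash
python3 -m crank '[0,0,0,0.011,-0.012,-0.02,100,0,0,0,0.011,-0.012,-0.02,100,0,0,0,0,0,-0.03,100,0,0,0,0,0,-0.03,100,0,0,0,0,0,-0.02,100,0,0,0,0,0,-0.02,100,0,0,0,0,0,-0.015,100,0,0,0,0,0,-0.011,100,0,0,0,0,0,0,100,0,0,0,0,0,0,100]' 40
python3 -m crank '[0,0,0,0,0,0,60,0,0,0,0,0,0,50,0,0,0,0,0,0,40,0,0,0,0,0,0,40,0,0,0,0,0,0,40,0,0,0,0,0,0,40,0,0,0,0,0,0,40,0,0,0,0,0,0,40]' 40
```

```text
time_s: 3.6
position: [0.675, -0.102, 0.02]
tool_rot: [[0.408, 0.913, 0.001], [0.913, -0.408, -0.0], [0.0, 0.001, -1.0]]
ft_force: [0.5, -0.1, 0.1]
grip_width: 0.0854
time_s: 4.4
position: [0.6752, -0.1022, 0.0209]
tool_rot: [[0.408, 0.913, 0.002], [0.913, -0.408, -0.001], [0.0, 0.002, -1.0]]
ft_force: [-1.5, 0.9, 5.5]
grip_width: 0.0588
```

```bash
python3 -m crank '[0,0,0,0,0,0.01,40,0,0,0,0,0,0.02,40,0,0,0,0,0,0.03,40,0,0,0,0,0,0.03,40,0,0,0,0,0,0.03,40,0,0,0,-0.019,0.009,0,40,0,0,0,-0.019,0.009,0,40,0,0,0,-0.019,0.009,0,40,0,0,0,-0.019,0.009,0,40,0,0,0,-0.019,0.009,0,40,0,0,0,-0.019,0.009,0,40,0,0,0,-0.019,0.009,0,40,0,0,0,-0.019,0.009,0,40,0,0,0,-0.019,0.009,0,40,0,0,0,-0.019,0.009,0,40,0,0,0,-0.019,0.01,0,40,0,0,0,-0.019,0.01,0,40,0,0,0,0,0,0,40,0,0,0,0,0,0,40,0,0,0,0,0,0,40]' 40
python3 - <<'E'
from h import *
o=observe();print(o['position'],o['grip_width'])
W=np.zeros((400,800,3),np.uint8)
d=get_image("wrist")["frame"][:,:,::-1]; W[:,:640]=d
s=get_image("side")["frame"][180:300,220:350,::-1]
W2=cv2.resize(s,None,fx=3,fy=3,interpolation=cv2.INTER_CUBIC)
O=np.zeros((360,800,3),np.uint8); O[:320,:400]=cv2.resize(d[:, 70:570],(400,320)); O[:,405:795]=W2
cv2.imwrite("pics/m1.png",O)
E
```

```text
time_s: 6.4
position: [0.4474, 0.0077, 0.1397]
tool_rot: [[0.409, 0.913, 0.001], [0.913, -0.409, -0.0], [0.0, 0.001, -1.0]]
ft_force: [-0.1, -0.1, -1.5]
grip_width: 0.0585
[0.44742628 0.00765803 0.13971068] 0.058457997265978674
```

View pics/m1.png

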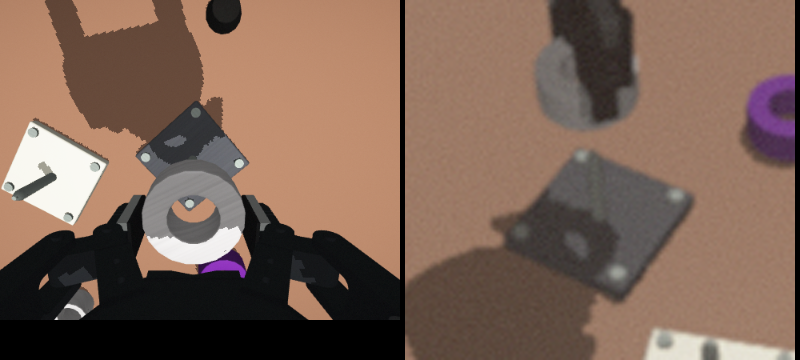

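The ring is held level over the dark plate. I'll lower it part-way and check the force.

```bash
python3 -m crank '[0,0,0,0,0,-0.015,40,0,0,0,0,0,-0.02,40,0,0,0,0,0,-0.01,40,0,0,0,0,0,-0.01,40,0,0,0,0,0,-0.01,40,0,0,0,0,0,0,40,0,0,0,0,0,0,40]' 40
python3 - <<'E'
from h import *
d=get_image("wrist"); p=observe()['position']
P=[(313.75,141),(369,204),(307.5,255),(251,197.5)]
s=get_image("side")
cv2.imwrite("pics/m2.png",np.hstack([cv2.resize(s["frame"][190:310,230:360,::-1],None,fx=3,fy=3,interpolation=cv2.INTER_CUBIC),cv2.resize(d["frame"][:,100:560,::-1],(414,360))]))
E
```

```text
time_s: 7.2
position: [0.4469, 0.008, 0.0745]
tool_rot: [[0.408, 0.913, 0.0], [0.913, -0.408, -0.0], [0.0, 0.0, -1.0]]
ft_force: [-0.5, 0.1, -2.5]
grip_width: 0.0581
```

View pics/m2.png

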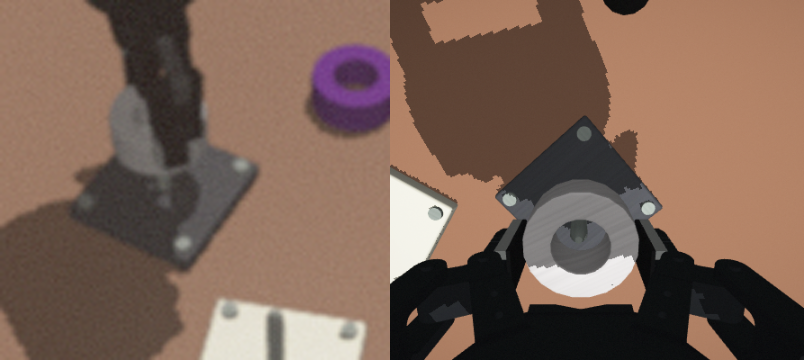

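The pin shows inside the bore at about (578,228) in the right half, so I'll carry on down.

```bash
python3 -m crank '[0,0,0,0,0,-0.01,40,0,0,0,0,0,-0.01,40,0,0,0,0,0,-0.01,40,0,0,0,0,0,-0.006,40,0,0,0,0,0,-0.002,40,0,0,0,0,0,0,40,0,0,0,0,0,0,40]' 40
python3 -m crank '[0,0,0,0,0,-0.001,40,0,0,0,0,0,-0.001,40,0,0,0,0,0,-0.001,40,0,0,0,0,0,0,40]' 40
```

```text
time_s: 8.0
position: [0.4468, 0.008, 0.0365]
tool_rot: [[0.408, 0.913, 0.0], [0.913, -0.408, -0.0], [0.0, 0.0, -1.0]]
ft_force: [-0.0, 0.4, -2.3]
grip_width: 0.0588
time_s: 8.4
position: [0.4466, 0.008, 0.0332]
tool_rot: [[0.408, 0.913, -0.0], [0.913, -0.408, 0.0], [-0.0, -0.0, -1.0]]
ft_force: [-0.7, -0.8, -1.6]
grip_width: 0.0587
```

```bash
python3 -m crank '[0,0,0,0,0,-0.001,40,0,0,0,0,0,-0.001,40,0,0,0,0,0,0,40]' 40
python3 -m crank '[0,0,0,0,0,0,75,0,0,0,0,0,0,80,0,0,0,0,0,0,100,0,0,0,0,0,0,100,0,0,0,0,0,0,100,0,0,0,0,0,0,100]' 40
```

```text
time_s: 8.7
position: [0.4467, 0.008, 0.0327]
tool_rot: [[0.408, 0.913, 0.001], [0.913, -0.408, -0.0], [0.0, 0.001, -1.0]]
ft_force: [-6.0, 1.1, 20.2]
grip_width: 0.0585
time_s: 9.3
position: [0.4466, 0.008, 0.0312]
tool_rot: [[0.409, 0.913, -0.0], [0.913, -0.409, 0.0], [-0.0, -0.0, -1.0]]
ft_force: [0.0, 0.4, -0.3]
grip_width: 0.086
```

```bash
python3 -m crank '[0,0,0,0,0,0.01,100,0,0,0,0,0,0.02,100,0,0,0,0,0,0.04,100,0,0,0,0,0,0.04,100,0,0,0,0.015,-0.028,0,100,0,0,0,0.015,-0.028,0,100,0,0,0,0.015,-0.028,0,100,0,0,0,0.015,-0.028,0,100,0,0,0,0.015,-0.028,0,100,0,0,0,0.015,-0.028,0,100,0,0,0,0.015,-0.028,0,100,0,0,0,0.015,-0.028,0,100,0,0,0,0,0,0,100,0,0,0,0,0,0,100,0,0,0,0,0,0,100]' 40
python3 - <<'E'
from h import *
o=observe();print(o['position'])
t=get_image("top"); s=get_image("side"); d=get_image("wrist")
k=lambda a:cv2.resize(a[:,:,::-1],None,fx=4,fy=4,interpolation=cv2.INTER_CUBIC)
O=np.zeros((600,800,3),np.uint8)
O[:280,:280]=k(t["frame"][210:280,285:355]); O[:280,290:570]=k(s["frame"][215:285,250:320])
O[285:585,:480]=cv2.resize(d["frame"][:,:,::-1],(480,300))
cv2.imwrite("pics/m3.png",O)
print("expected wide top in top/side:",proj(t,[.4465,.008,.038]),proj(s,[.4465,.008,.038]),"narrow",proj(d,[.5663,-.216,.026])*.75+[0,285])
E
```

```text
time_s: 10.8
position: [0.5662, -0.2151, 0.1417]
tool_rot: [[0.408, 0.913, -0.0], [0.913, -0.408, 0.0], [0.0, -0.001, -1.0]]
ft_force: [0.7, 1.1, 0.3]
grip_width: 0.0859
[ 0.56622082 -0.21507551  0.14165089]
expected wide top in top/side: [318.57620143 246.49422457] [284.24319134 241.15178266] narrow [233.16945236 439.33469608]
```

View pics/m3.png

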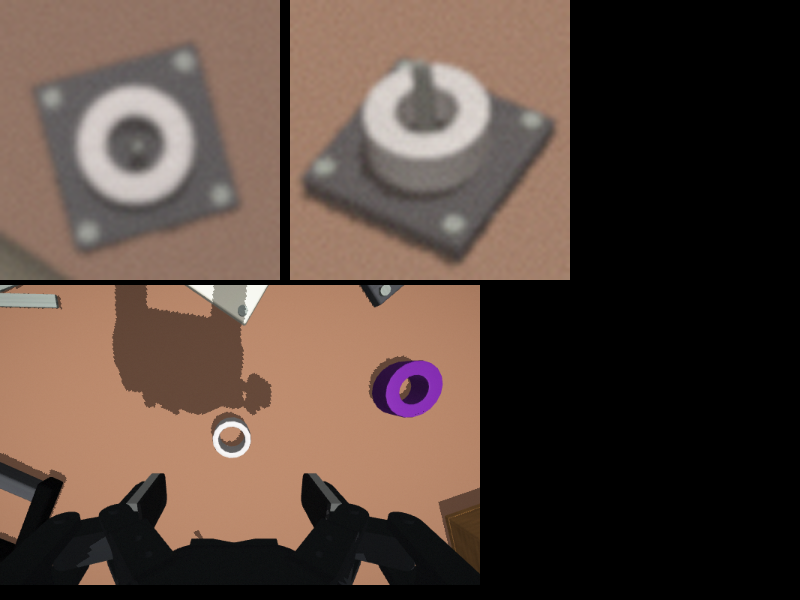

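The wide ring sits flat and centred on the dark plate. The narrow ring at (232,439) in the wrist view matches its prediction.

```bash
python3 -m crank '[0,0,0,0,0,-0.02,100,0,0,0,0,0,-0.03,100,0,0,0,0,0,-0.03,100,0,0,0,0,0,-0.02,100,0,0,0,0,0,-0.012,100,0,0,0,0,0,-0.009,100,0,0,0,0,0,0,100,0,0,0,0,0,0,100]' 30
python3 -m crank '[0,0,0,0,0,0,70,0,0,0,0,0,0,55,0,0,0,0,0,0,40,0,0,0,0,0,0,30,0,0,0,0,0,0,25,0,0,0,0,0,0,25,0,0,0,0,0,0,25,0,0,0,0,0,0,25,0,0,0,0,0,0,25]' 30
```

```text
time_s: 11.75
position: [0.5671, -0.2162, 0.0211]
tool_rot: [[0.408, 0.913, 0.001], [0.913, -0.408, -0.001], [-0.0, 0.001, -1.0]]
ft_force: [-0.0, 0.2, 0.6]
grip_width: 0.0855
time_s: 12.65
position: [0.5669, -0.2161, 0.0211]
tool_rot: [[0.408, 0.913, 0.001], [0.913, -0.408, -0.001], [-0.0, 0.001, -1.0]]
ft_force: [-1.6, 0.2, 6.8]
grip_width: 0.0427
```

Gripped. I'll lift and go above the pin, delta (-0.120,+0.224).

```bash
python3 -m crank '[0,0,0,0,0,0.01,25,0,0,0,0,0,0.02,25,0,0,0,0,0,0.03,25,0,0,0,0,0,0.03,25,0,0,0,0,0,0.03,25,0,0,0,-0.012,0.022,0,25,0,0,0,-0.012,0.022,0,25,0,0,0,-0.012,0.022,0,25,0,0,0,-0.012,0.022,0,25,0,0,0,-0.012,0.022,0,25,0,0,0,-0.012,0.022,0,25,0,0,0,-0.012,0.023,0,25,0,0,0,-0.012,0.023,0,25,0,0,0,-0.012,0.023,0,25,0,0,0,-0.012,0.023,0,25,0,0,0,0,0,0,25,0,0,0,0,0,0,25,0,0,0,0,0,0,25]' 30
python3 -m crank '[0,0,0,0,0,-0.01,25,0,0,0,0,0,-0.015,25,0,0,0,0,0,-0.015,25,0,0,0,0,0,-0.01,25,0,0,0,0,0,0,25,0,0,0,0,0,0,25]' 30
python3 - <<'E'
from h import *
s=get_image("side"); d=get_image("wrist")
cv2.imwrite("pics/m4.png",np.hstack([cv2.resize(s["frame"][190:310,230:360,::-1],None,fx=3,fy=3,interpolation=cv2.INTER_CUBIC),cv2.resize(d["frame"][:,100:560,::-1],(414,360))]))
E
```

```text
time_s: 14.45
position: [0.4472, 0.0074, 0.1406]
tool_rot: [[0.409, 0.913, 0.001], [0.913, -0.409, -0.0], [0.0, 0.001, -1.0]]
ft_force: [0.1, 0.1, -0.2]
grip_width: 0.0427
time_s: 15.05
position: [0.4468, 0.0078, 0.0903]
tool_rot: [[0.409, 0.913, -0.0], [0.913, -0.409, 0.0], [-0.0, -0.0, -1.0]]
ft_force: [-0.8, -0.6, -0.1]
grip_width: 0.0428
```

View pics/m4.png

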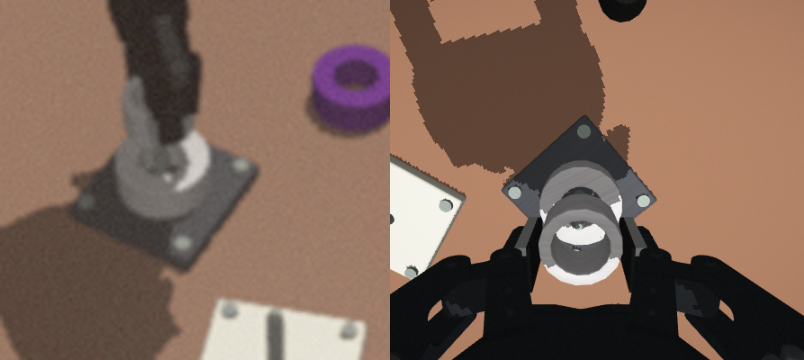

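The pin tip is inside the narrow bore at about (578,227), 31 mm above the wide ring. I'll lower it gently.

```bash
python3 -m crank '[0,0,0,0,0,-0.01,25,0,0,0,0,0,-0.01,25,0,0,0,0,0,-0.006,25,0,0,0,0,0,-0.002,25,0,0,0,0,0,0,25,0,0,0,0,0,0,25]' 30
python3 -m crank '[0,0,0,0,0,-0.001,25,0,0,0,0,0,-0.001,25,0,0,0,0,0,-0.001,25,0,0,0,0,0,0,25,0,0,0,0,0,0,25]' 30
```

```text
time_s: 15.75
position: [0.4468, 0.008, 0.0624]
tool_rot: [[0.408, 0.913, 0.0], [0.913, -0.408, -0.0], [0.0, 0.0, -1.0]]
ft_force: [-0.7, 0.5, 0.5]
grip_width: 0.0427
time_s: 16.25
position: [0.4466, 0.008, 0.0593]
tool_rot: [[0.408, 0.913, -0.0], [0.913, -0.408, 0.0], [-0.0, -0.0, -1.0]]
ft_force: [0.3, -0.2, -0.2]
grip_width: 0.043
```

```bash
python3 -m crank '[0,0,0,0,0,-0.001,25,0,0,0,0,0,-0.001,25,0,0,0,0,0,0,25]' 30
python3 -m crank '[0,0,0,0,0,0,60,0,0,0,0,0,0,70,0,0,0,0,0,0,85,0,0,0,0,0,0,100,0,0,0,0,0,0,100,0,0,0,0,0,0,100,0,0,0,0,0,0,100]' 30
python3 -m crank '[0,0,0,0,0,0.01,100,0,0,0,0,0,0.02,100,0,0,0,0,0,0.04,100,0,0,0,0,0,0.04,100,0,0,0,0,0.03,0.02,100,0,0,0,0,0.04,0,100,0,0,0,0,0.04,0,100,0,0,0,0,0.04,0,100,0,0,0,0,0,0,100,0,0,0,0,0,0,100,0,0,0,0,0,0,100]' 30
python3 - <<'E'
from h import *
print(observe()['qvel'])
t=get_image("top"); s=get_image("side")
k=lambda a:cv2.resize(a[:,:,::-1],None,fx=5,fy=5,interpolation=cv2.INTER_CUBIC)
cv2.imwrite("pics/m5.png",np.hstack([k(t["frame"][210:280,285:355]),k(s["frame"][215:285,250:320])]))
print("expected narrow top centre px (crop):",(proj(t,[.4465,.008,.064])-[285,210])*5,(proj(s,[.4465,.008,.064])-[250,215])*5+[350,0])
E
```

```text
time_s: 16.55
position: [0.4468, 0.008, 0.0589]
tool_rot: [[0.408, 0.913, 0.002], [0.913, -0.408, -0.001], [0.0, 0.002, -1.0]]
ft_force: [-6.8, 0.5, 24.8]
grip_width: 0.0432
time_s: 17.25
position: [0.4467, 0.008, 0.0573]
tool_rot: [[0.408, 0.913, -0.0], [0.913, -0.408, 0.0], [0.0, -0.0, -1.0]]
ft_force: [1.3, -0.5, 0.5]
grip_width: 0.0853
time_s: 18.35
position: [0.4467, 0.1573, 0.1876]
tool_rot: [[0.409, 0.912, 0.0], [0.912, -0.409, -0.0], [-0.0, 0.0, -1.0]]
ft_force: [0.2, 0.2, 0.1]
grip_width: 0.0852
[-0.71816864  0.03640519  0.17893409  0.00489174 -0.07247772  0.21748295]
expected narrow top centre px (crop): [168.82701286 182.69281782] [516.50671734  84.14550708]
```

View pics/m5.png

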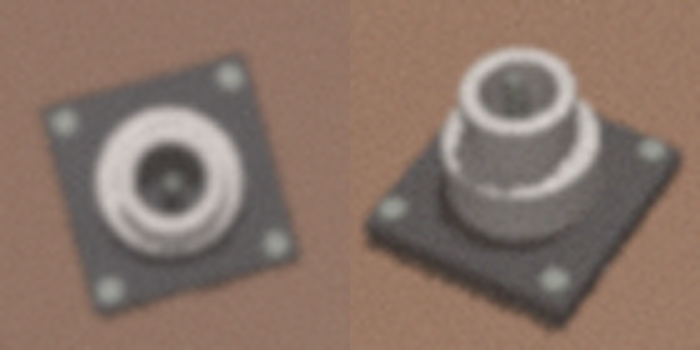

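Both rings are stacked flat. The narrow ring's top is at (170,179) and (518,92), against a predicted (169,183) and (517,84). I'm handing in.

```bash
python3 -m crank '[0,0,0,0,0,0,100,0,0,0,0,0,0,100,0,0,0,0,0,0,100]' && python3 -c "
from rig import *
close_job()"
```

```text
time_s: 18.75
position: [0.4467, 0.1577, 0.1873]
tool_rot: [[0.409, 0.912, -0.0], [0.912, -0.409, 0.0], [-0.0, -0.0, -1.0]]
ft_force: [-0.3, 0.2, -0.5]
grip_width: 0.0854
the job is handed in; nothing more can be done
```

The job is handed in at about 18.8 s of robot time, well inside the 50 s limit. I lowered the wide bare-metal ring onto the dark jig's pin until it rested on the plate. Then I lowered the narrow ring on top of it, released both, and backed the gripper well clear.

- **Contact:** each ring was pressed down only until the wrist force read 20 N (wide) and 25 N (narrow), then let go.
- **Last pictures:** after release, the top and side views showed both rings flat and threaded on the pin. The narrow ring's top face was within 4 px of its predicted place in the 5x-enlarged top crop. In the side crop it was 8 px off, under 2 px in the original picture, roughly 2 to 3 mm.
- **Disagreement:** before the first move, the top and side cameras disagreed by up to 6 mm on the wide ring's position. The wrist camera settled it.
- **Failed checks:** none. The handover gives no verdict, so I can't confirm the official result.

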